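Bring the stand magnifier into focus over the shell and hold it

TASK

Take the magnifier with the larger lens out of the rack, lower its rod through the guide eye of the inspection stand and bring the lens over the shell in the dish on the stage. It is in focus when the lens is level and centred over the shell and the dark ring on the rod is level with the top of the eye; the eye has no clamp and the rod slides freely in it, so finish while still holding the magnifier steady at that height, the rod not jammed in the eye. Leave the dish and the smaller magnifier where they are.

Things in the scene. Friction and masses are not known exactly. Their poses are not given: they have to be found in the camera images.
- loupe: The larger magnifier, 0.13-0.2 kg. Dark steel head with flat sides, 30 mm along x, 20 along y, 34 high: grip it across y. Steel rod 8 mm thick hangs 75 mm below it; a flat bar runs along -x to the lens. Origin: on the rod's axis at the head's underside, z up. Starts level in a hole of the rack, head resting on its top (z = 90 mm), lens roughly towards the robot.
- loupe_lens (a point): Centre of the larger lens, at (-95, 0, 5) mm in the larger magnifier's frame: a clear disc in a black rim of 66 mm outer diameter, 10 mm high. Undersides of rim, bar (10 mm wide, 6 thick) and head are in one plane.
- loupe_ring (a point): Middle of the dark ring, 3 mm wide, round the larger magnifier's rod: on the rod's axis, 30 mm below the head's underside.
- loupe_tip (a point): Lower tip of the larger magnifier's rod, 75 mm below the head's underside; the last 10 mm taper from 8 mm to 3 mm.
- small_loupe: The smaller magnifier, to be left alone: of the same make and head, but its rim measures 42 mm across and is centred 85 mm from the rod's axis. It hangs in the rack's other hole, 90 mm from the larger one, the same way round; which hole holds which varies.
- rack: The lens rack, fixed: a folded aluminium sheet, 75 mm along x, 200 along y, top face 90 mm above the bench, 6 mm thick, open beneath; two 12 mm holes at (12, 45) and (12, -45) mm. Origin: centre of its underside.
- stand: The inspection stand, fixed: white base 200 mm along x, 150 along y, 14 thick, origin at the centre of its underside; round black stage 86 mm across, top at 16 mm, centred at x = -43 mm; steel pillar at x = 86 mm, 106 mm high; on it a bracket with a flat aluminium nose, top at 94 mm, 30 mm wide, reaching to x = 31 mm, with the vertical guide eye through it at x = 50 mm.
- eye (a point): Centre of the guide eye's mouth in the bracket's top face, 94 mm above the bench: a plain round hole, 12 mm wide, 16 mm deep, open below, with 64 mm of free height under it.
- dish: Clear round dish standing on the stage, 52 mm across, 10 mm high, with one cream snail shell, 24 mm long, at its centre. Origin: centre of its underside, 16 mm above the bench. It stands 90 to 98 mm from the eye's axis, so the larger lens reaches over the shell when its rod is in the eye.
Things that resemble listed ones, but are neither listed nor needed, are in the scene too. What is shaped like the dish but green or yellow is not meant.

How it is judged (in metres and radians):
On the way:
1. the rod of the larger magnifier has been passed down through the guide eye (z of loupe_tip in the frame of eye below -0.018 m and horizontal distance between loupe_tip and eye below 0.008 m), for 0.1 s.
At the end, for the whole second after the job is handed in: Magnifier held still in the fingers, rod through the eye: ring within 4 mm of the eye's top, lens centre within 10 mm of the dish's (horizontally), tilt under 4 degrees, under 6 N on the stand, dish not touched and moved under 10 mm, smaller magnifier under 15 mm (z of loupe_ring in the frame of eye between -0.004 and 0.004 m and horizontal distance between loupe_ring and eye below 0.006 m and horizontal distance between loupe_lens and dish below 0.01 m and angle between loupe's own z axis and vertical below 0.07 rad and contact force between the fingers and loupe above 2 N and contact force between loupe and stand below 6 N and contact force between loupe and dish below 0.2 N and linear speed of loupe below 0.02 m/s and distance of dish from where it was at the start of the episode below 0.01 m and distance of small_loupe from where it was at the start of the episode below 0.015 m); the arm keeps its last pose, push and grip.
It fails at once if the dish with the shell is pushed more than 15 mm (distance of dish from where it was at the start of the episode above 0.015 m).
It fails at once if the smaller magnifier is moved more than 20 mm (distance of small_loupe from where it was at the start of the episode above 0.02 m).
It also fails if it takes over 48 s, if anything falls off the work surface, if the arm or the gripper's body presses on something with over 40 N, if the wrist force passes 120 N, or if a joint passes its speed limit or range.

ROBOT

A 6-joint arm with a two-finger parallel gripper is mounted at the origin on the work surface. World frame = base frame: x ahead of the robot, y to its left, z up, the work surface at z = 0. Lengths are in mm, angles in degrees, forces in N, time in s.
With the tool pointing down it reaches from about 300 to 850 mm from the base axis. Payload 4.2 kg.
Tool frame: the origin (TCP) lies at the very end of the fingers, on their centre line; the grasp point (between the pads) lies 19 mm behind it; z points along the fingers, y is the direction in which the jaws open and shut (so a half turn about z gives the same grasp; the last joint's range is limited). The gripper opens to 91 mm and grips with 3 to 60 N. Pads are 32 mm wide; open, the fingers measure 118 mm over their backs; the gripper's body (76 mm by 178 mm) begins 60 mm behind the grasp point.
Start: joints at [-73.568, 18.312, 89.639, -0, 72.044, -1.146], TCP at [173.659, -548.168, 186.576] pointing down, gripper open.
Joint ranges: [-177.97, 177.97], [-48.28, 115.42], [12.27, 149.76], [-77.06, 257.06], [2.81, 150.46], [-146.56, 146.56]. Speed limits (degrees/s): [147.25, 147.25, 180, 180, 180, 180].

INTERFACE

Orientations are given as [roll, pitch, yaw] about the fixed x, y, z axes, in that order (R = Rz(yaw) Ry(pitch) Rx(roll)).
In Python, from workcell import monitor, eyes, job gives the robot as it stands.
- The arm moves only by the tool move_arm, never from a script. Its argument "increments" is a list that holds one entry, the list of rows, each a list of 7 numbers: the opening, from 0 (shut) to 1 (fully open), then the shift along the tool's x, y, z in cm, then the turn, a rotation vector about the tool's x, y, z in rad. In form: [[[jaw, x, y, z, ax, ay, az], ...]]. A call has 1 to 12 rows; each row shifts and turns the pose as measured when the row begins, along the tool's axes as they then stand; what a row does not reach is not made up. A row lasts 1/8 s, in which the tool goes at most 62.5 mm and 10.7 degrees, less where a joint would pass 70% of its speed; a pose out of reach is approached as far as the arm can. A call is refused whole if a number of a shift passes 6.25 or a number of a turn 0.188, either way. A call with a gripper value outside its range is refused whole. The fingers move at their own pace and stop on an object; "force" is the grip in N (left out, the last holds). Time passes only in rows, so rows that do not move let the fingers close. It gives the time, the measured TCP pose, the force and the opening at its end, in the units of the state.
- monitor.state(): the state, without advancing time (a new reading comes with each control period).
- eyes.grab_frame(name): name is "scene" or "side" or "wrist"; returns a dict with "color" (400x640x3 uint8, red, green, blue), "z_map" (400x640 float32, mm along the optical axis (not along the pixel's ray), 0 where there is no reading), "camera_matrix" (3x3 intrinsics, pixels), "rvec" (rotation vector, rad) and "tvec" (3), from world to camera coordinates, as OpenCV has them. Camera axes: x right, y down, z forward; pixel columns grow to the right and rows downward; lengths in mm; the calibration is good to about 2 mm. The wrist camera is an equidistant fisheye: a pixel r from the principal point sees the ray r / f radians off the axis. A picture is of the moment at which its call begins.
- job.job_done(): hands the job in, once; it reports no verdict.
The state is a dict: "time_s": time; "qpos": joint angles; "qvel": joint speeds; "effort": joint torques, N m; "ee_pos": TCP position; "ee_rot": TCP orientation; "force": force on the tool from outside, world axes, zero at the start; "torque": the same for the moment, N m; "gripper_width": finger opening in mm.
Only numpy, scipy, OpenCV 4.12 (cv2) and the standard library are available. Lean on these libraries where they do the work, as an engineer would, in place of code of your own. Each camera call takes 0.05 s, during which the arm holds its last target. There are 200 camera calls.

## Working session

There is one attempt and no reset: what is moved stays moved. The work goes in short steps, Python scripts to look and compute and a tool call to move; the robot and the scene stay as the last step left them, time stands still between calls to the robot, and variables do not carry over. Pictures are saved under pics/ and viewed, about 8 in all and at most 12, crops included, and the job is handed in when it is done.

Besides the shell and the picture viewer there is one more tool, called as name([rows], argument=value, ...), one row to a line, values as JSON. move_arm: Moves the arm, as the interface text tells. Its arguments: {"type":"object","properties":{"increments":{"type":"array"},"force":{"type":"number"}},"required":["increments"]}

```bash
mkdir -p pics; cat > h.py <<'E'
import numpy as np, cv2
from workcell import monitor, eyes, job
def grab(n,fn=None):
    f=eyes.grab_frame(n)
    if fn: cv2.imwrite(fn,f['color'][:,:,::-1]); 
    np.savez('last_%s.npz'%n,**f); return f
def load(n): return dict(np.load('last_%s.npz'%n))
def ray(f,u,v,fish=False):
    K=f['camera_matrix'];R,_=cv2.Rodrigues(f['rvec']);t=np.ravel(f['tvec'])
    x=(u-K[0,2])/K[0,0];y=(v-K[1,2])/K[1,1]
    if fish:
        r=np.hypot(x,y);s=np.tan(r)/r if r>1e-9 else 1;x*=s;y*=s
    return -R.T@t, R.T@np.array([x,y,1.])
def atz(f,u,v,z,fish=False):
    o,d=ray(f,u,v,fish); return o+d*(z-o[2])/d[2]
def dep(f,u,v,fish=False):
    o,d=ray(f,u,v,fish); return o+d*f['z_map'][int(round(v)),int(round(u))]
def proj(f,p,fish=False):
    K=f['camera_matrix'];R,_=cv2.Rodrigues(f['rvec']);c=R@np.asarray(p,float)+np.ravel(f['tvec'])
    x,y=c[0]/c[2],c[1]/c[2]
    if fish:
        r=np.hypot(x,y);s=np.arctan(r)/r;x*=s;y*=s
    return K[0,0]*x+K[0,2],K[1,1]*y+K[1,2]
E
python3 - <<'E'
from h import *
a=grab('scene');b=grab('side')
im=np.vstack([a['color'],b['color']])[:,:,::-1]
cv2.imwrite('pics/a1.png',cv2.resize(a['color'][:,:,::-1],(800,500)));cv2.imwrite('pics/b1.png',cv2.resize(b['color'][:,:,::-1],(800,500)))
for f in(a,b):print(ray(f,320,200))
print(monitor.state())
E
```

```text
(array([1059.14085343,   28.22348481,  760.50501555]), array([-0.62345894, -0.07683474, -0.77808048]))
(array([403.93970421, 507.91079698, 766.42828662]), array([ 0.12201539, -0.60427313, -0.78740789]))
{'time_s': 0.1, 'qpos': array([-7.35677119e+01,  1.83465352e+01,  8.96993876e+01,  6.95334361e-04,
        7.20428784e+01, -1.14834918e+00]), 'qvel': array([ 0.05026821, -0.0884447 , -0.21955455,  0.14510318, -0.04257199,
       -0.07853139]), 'effort': array([ 1.83523161e-04, -4.13332558e+01, -2.32509649e+01,  7.29378755e-02,
        4.22189513e-02, -5.32126364e-05]), 'ee_pos': array([ 173.52032853, -547.6793843 ,  185.81903642]), 'ee_rot': array([-1.79911230e+02, -2.44067407e-03,  1.75804205e+01]), 'force': array([ 0.47943707, -0.00379331, -0.18661313]), 'torque': array([ 0.01392772, -0.00272869, -0.01154567]), 'gripper_width': 90.82006749453909}
```

View pics/a1.png

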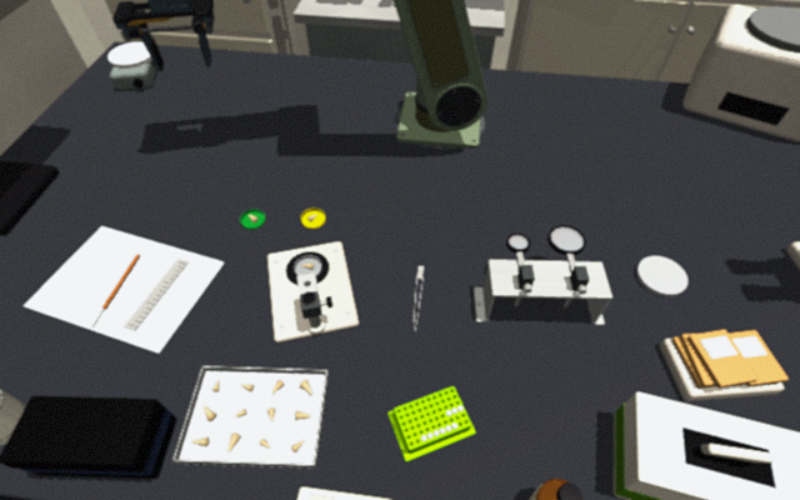

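View pics/b1.png

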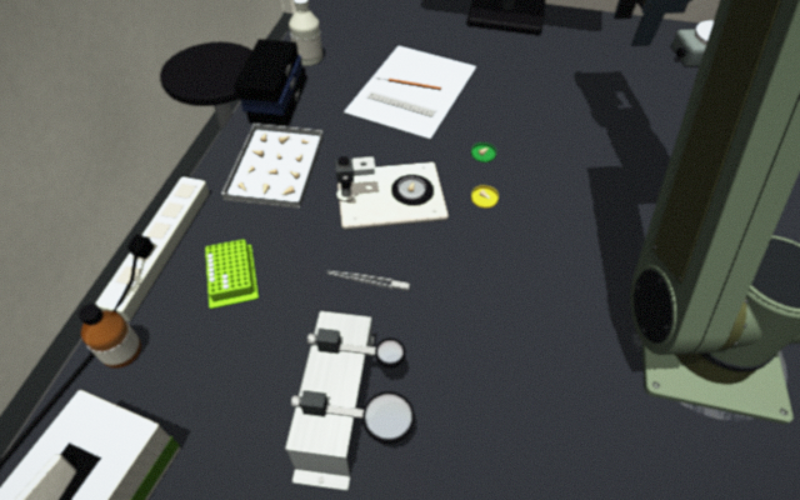

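The larger loupe is the +y one: head at about (580,275) in the scene view and (313,402) in the side view. The stand is at (310,290) in scene and (390,190) in side. I'll enlarge crops next.

```bash
python3 - <<'E'
from h import *
a=load('scene');b=load('side')
def c(f,u0,v0,w=80,h=60): return cv2.resize(f['color'][v0:v0+h,u0:u0+w,::-1],(400,300),interpolation=cv2.INTER_CUBIC)
# offsets printed: scene rack, scene stand, side rack, side stand
im=np.vstack([np.hstack([c(a,410,175,100,75),c(a,205,190,100,75)]),np.hstack([c(b,225,255,120,90),c(b,260,115,100,75)])])
cv2.imwrite('pics/c1.png',im)
E
```

```text
(no output)
```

View pics/c1.png

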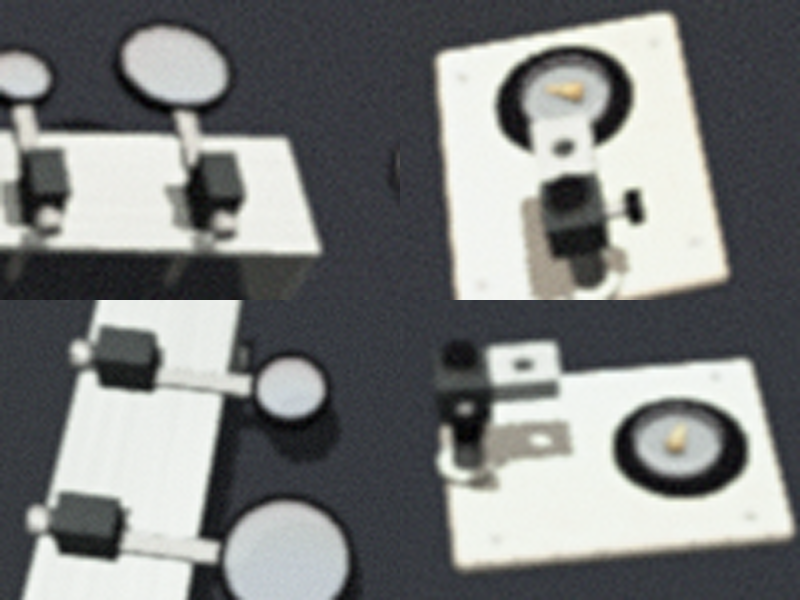

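```bash
python3 - <<'E'
from h import *
np.set_printoptions(precision=1,suppress=True)
a=load('scene');b=load('side')
for n,f,u,v,z in [('eye',a,246.25,226.75,94),('eye',b,291,131.25,94),('dish',a,246.75,212.5,26),('dish',b,329.5,150.75,26),
 ('lens',a,453.75,191.75,100),('lens',b,311.1,330.6,100),('head',a,465.25,218,124),('knob',a,465.5,230.5,107),('knob',b,236,321,107),
 ('slens',a,415.7,193.5,100),('slens',b,312.3,281.2,100),('shead',a,421,216.5,124),('barnear',a,457,206,96),('baredge',b,288,330,96)]:
    print(n,atz(f,u,v,z),dep(f,u,v))
# head top points by depth
for f,n,(u0,u1,v0,v1) in[(a,'a',(455,475,210,225)),(b,'b',(236,264,310,325))]:
    P=np.array([dep(f,u,v) for u in range(u0,u1) for v in range(v0,v1)])
    Q=P[(P[:,2]>118)&(P[:,2]<130)]; print(n,len(Q),Q.mean(0),Q.min(0),Q.max(0), cv2.minAreaRect(Q[:,:2].astype(np.float32)))
# rack orientation: top face points
for f in(a,b):
    vv,uu=np.mgrid[0:400,0:640]
    K=f['camera_matrix'];R,_=cv2.Rodrigues(f['rvec']);Z=f['z_map']
    C=np.stack([(uu-K[0,2])/K[0,0]*Z,(vv-K[1,2])/K[1,1]*Z,Z],-1)-np.ravel(f['tvec']); W=C@R
    m=(Z>0)&(W[...,2]>84)&(W[...,2]<96)&(f['color'].min(-1)>150)
    for s,nm in((m&(W[...,1]>-60),'rack'),(m&(W[...,1]<-60)&(W[...,1]>-400),'nose')):
        Q=W[s][:,:2].astype(np.float32)
        if len(Q)>20: print(nm,len(Q),cv2.minAreaRect(Q),np.median(W[s][:,2]))
    m=(Z>0)&(W[...,2]>10)&(W[...,2]<20)&(f['color'].min(-1)>150)&(W[...,1]<-60)&(W[...,1]>-400)&(W[...,0]>200)&(W[...,0]<700)
    print('base',m.sum(),cv2.minAreaRect(W[m][:,:2].astype(np.float32)))
E
```

```text
eye [ 617.7 -183.7   94. ] [ 610.1 -187.3   82.5]
eye [ 615.9 -185.6   94. ] [ 618.4 -193.7   86.1]
dish [ 531.8 -214.4   26. ] [ 533.7 -213.5   28.8]
dish [ 529.8 -212.3   26. ] [ 529.  -207.8   30.6]
lens [466.8 261.4 100. ] [468.1 260.8 101.5]
lens [462.6 257.1 100. ] [462.6 256.9  99.5]
head [557.8 270.  124. ] [557.8 270.1 123.9]
knob [577.2 273.4 107. ] [581.5 271.3 112.7]
knob [582. 272. 107.] [580.  274.6 114.3]
slens [483.2 175.3 100. ] [483.1 175.4  99.8]
slens [480.9 172.1 100. ] [480.8 172.3 100.4]
shead [565.8 179.  124. ] [563.5 179.7 121. ]
barnear [504.4 266.1  96. ] [503.2 266.7  94.5]
baredge [499.1 263.1  96. ] [499.2 263.   95.6]
a 126 [558.8 269.7 123.3] [543.  259.4 118.1] [574.4 281.9 126.6] ((558.2484741210938, 270.5022277832031), (29.88150405883789, 21.48746109008789), 8.297783851623535)
b 239 [557.  269.4 124.6] [541.2 258.7 118.7] [572.7 280.6 127.7] ((556.8765869140625, 269.17657470703125), (30.286287307739258, 20.148664474487305), 6.006223201751709)
rack 7810 ((683.8065185546875, 318.9468078613281), (527.2882080078125, 233.3415985107422), 40.16908645629883) 94.08566426436477
nose 188 ((625.4110717773438, -177.03866577148438), (72.87501525878906, 40.4105339050293), 43.103614807128906) 93.70024578871838
base 3029 ((516.9764404296875, -229.2215576171875), (328.9047546386719, 164.50164794921875), 26.29302215576172)
rack 6541 ((696.1878662109375, 298.2752685546875), (469.3446350097656, 213.53756713867188), 27.206714630126953) 91.84516898660632
nose 128 ((617.9069213867188, -186.70660400390625), (38.81526184082031, 30.99773406982422), 22.218727111816406) 94.5720808488025
base 2597 ((516.3629150390625, -227.087890625), (328.5964050292969, 159.71917724609375), 27.50270652770996)
```

move_arm([
  [[1,0,0,0,0,0,0.097],[1,0,0,0,0,0,0.097],[1,3,-5,0,0,0,0],[1,3,-5,0,0,0,0],[1,3,-5,0,0,0,0],[1,3,-5,0,0,0,0],[1,3,-5,0,0,0,0],[1,3,-5,0,0,0,0],[1,3,-5,0,0,0,0],[1,3,-5,0,0,0,0],[1,3,-5,0,0,0,0],[1,3,-5,0,0,0,0]],
])

```text
time_s: 1.6
ee_pos: [424.7, -5.2, 184.3]
ee_rot: [-179.7, -0.0, 5.5]
force: [0.9, -1.6, -0.6]
gripper_width: 91.3
```

```bash
cat >> h.py <<'E'
from scipy.spatial.transform import Rotation as Ro
def go(x,y,z,yaw,roll=180,pitch=0):
    s=monitor.state();R=Ro.from_euler('xyz',s['ee_rot'],degrees=True);T=Ro.from_euler('xyz',[roll,pitch,yaw],degrees=True)
    d=R.inv().apply(np.array([x,y,z])-s['ee_pos'])/10; w=(R.inv()*T).as_rotvec()
    np.set_printoptions(precision=3,suppress=True)
    print('t',round(s['time_s'],2),'pos',s['ee_pos'],s['ee_rot'],'F',s['force'],s['torque'],'w',round(s['gripper_width'],2));print('shift cm (now frame)',d,'in target frame',T.inv().apply(np.array([x,y,z])-s['ee_pos'])/10,'turn',w)
E
python3 -c "
from h import *
go(557.5,269.8,190,6.5)"
```

```text
t 1.6 pos [424.715  -5.235 184.257] [-179.678   -0.039    5.545] F [ 0.89  -1.613 -0.567] [-0.032 -0.047 -0.001] w 91.29
shift cm (now frame) [ 15.875 -26.094  -0.417] in target frame [ 16.307 -25.824  -0.574] turn [-0.006 -0.001 -0.017]
```

move_arm([
  [[1,3.2,-5.3,0,0,0,-0.008],[1,3.2,-5.3,0,0,0,-0.008],[1,3.2,-5.3,0,0,0,0],[1,3.2,-5.3,0,0,0,0],[1,2,-3.5,0,0,0,0],[1,0,0,0,0,0,0]],
])

```text
time_s: 2.35
ee_pos: [545.0, 264.4, 182.5]
ee_rot: [-179.8, 0.1, 6.9]
force: [-0.1, -0.8, -0.1]
gripper_width: 90.8
```

```bash
python3 - <<'E'
from h import *
go(557.5,269.8,190,6.5)
f=grab('wrist','pics/w1.png');print(f['camera_matrix'],ray(f,320,200,True))
for n,p in(('head',(557.5,269.8,124)),('lens',(464.7,259.3,100)),('tcp',monitor.state()['ee_pos'])):print(n,proj(f,p,True))
E
```

```text
t 2.35 pos [545.029 264.365 182.519] [-179.793    0.102    6.878] F [-0.054 -0.792 -0.095] [-0.018  0.025 -0.023] w 90.79
shift cm (now frame) [ 1.302 -0.393 -0.749] in target frame [ 1.301 -0.399 -0.748] turn [-0.004  0.002  0.007]
[[309.707   0.    311.694]
 [  0.    309.707 199.82 ]
 [  0.      0.      1.   ]] (array([621.095, 273.049, 381.272]), array([-0.267, -0.055, -0.963]))
head (np.float64(307.71926150926924), np.float64(189.80521504723865))
lens (np.float64(307.88031869845645), np.float64(272.4241842733989))
tcp (np.float64(314.12605069090785), np.float64(229.86321980578754))
```

View pics/w1.png

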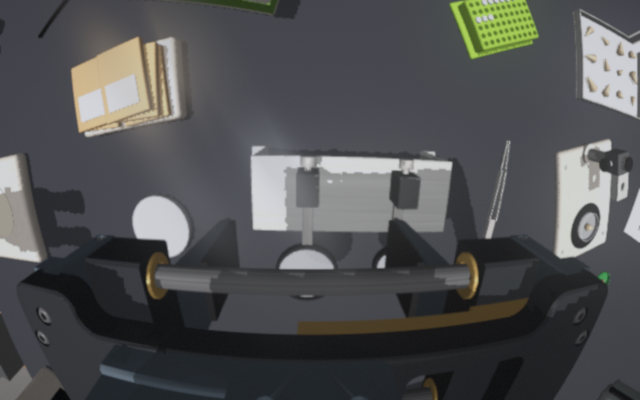

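The wrist view shows the large head at (308,186) between the open fingers. The prediction was (308,190), so the two agree, and the bar is vertical in the image, so the yaw is aligned. Next I descend.

move_arm([
  [[1,1.3,-0.4,0,0,0,0.007],[1,0.1,-0.1,1,0,0,0],[1,0,0,3.5,0,0,0],[1,0,0,2.5,0,0,0],[1,0,0,0,0,0,0]],
])

```text
time_s: 3.02
ee_pos: [557.4, 264.6, 110.0]
ee_rot: [-179.9, 0.2, 6.1]
force: [-0.3, 0.8, 0.8]
gripper_width: 91.4
```

```bash
python3 -c "
from h import *
go(557.5,269.8,95,6.5)"
```

```text
t 3.02 pos [557.357 264.607 110.011] [-179.926    0.243    6.051] F [-0.251  0.789  0.759] [0.026 0.023 0.026] w 91.41
shift cm (now frame) [ 0.075 -0.513  1.501] in target frame [ 0.073 -0.514  1.501] turn [-0.001  0.004 -0.008]
```

move_arm([
  [[1,0.05,-0.5,0,0,0,-0.008],[1,0,0,0.9,0,0,0],[1,0,0,0.5,0,0,0],[1,0,0,0,0,0,0]],
])

```text
time_s: 3.52
ee_pos: [558.8, 269.9, 98.0]
ee_rot: [-179.8, -0.0, 6.5]
force: [0.2, -0.5, 0.1]
gripper_width: 90.8
```

```bash
python3 -c "
from h import *
go(557.5,269.8,95,6.5)"
```

```text
t 3.52 pos [558.773 269.899  98.035] [-179.839   -0.016    6.478] F [ 0.151 -0.548  0.083] [0.037 0.005 0.009] w 90.83
shift cm (now frame) [-0.128 -0.004  0.303] in target frame [-0.128 -0.005  0.303] turn [-0.003 -0.    -0.   ]
```

move_arm([
  [[1,-0.12,0,0.35,0,0,0],[0.4,0,0,0,0,0,0],[0.3,0,0,0,0,0,0],[0.15,0,0,0,0,0,0],[0.1,0,0,0,0,0,0],[0.1,0,0,0,0,0,0],[0.1,0,0,0,0,0,0],[0.1,0,0,0,0,0,0]],
], force=35)

```text
time_s: 4.53
ee_pos: [558.0, 270.0, 95.1]
ee_rot: [-179.8, -0.1, 6.5]
force: [0.5, -0.9, 0.1]
gripper_width: 24.6
```

```bash
python3 -c "
from h import *
go(557.5,269.8,95,6.5)"
```

```text
t 4.53 pos [557.977 270.03   95.063] [-179.813   -0.102    6.484] F [ 0.452 -0.866  0.077] [ 0.007 -0.017 -0.037] w 24.57
shift cm (now frame) [-0.05   0.018  0.006] in target frame [-0.05   0.017  0.006] turn [-0.003 -0.002 -0.   ]
```

move_arm([
  [[0.1,0,0,0,0,0,0],[0.0,0,0,0,0,0,0],[0.0,0,0,0,0,0,0],[0,0,0,0,0,0,0],[0,0,0,0,0,0,0]],
])

```text
time_s: 5.15
ee_pos: [557.9, 270.1, 95.0]
ee_rot: [-179.8, -0.1, 6.5]
force: [-0.7, 0.7, 0.0]
gripper_width: 18.5
```

```bash
python3 -c "
from h import *
go(557.5,269.8,95,6.5)"
```

```text
t 5.15 pos [557.934 270.06   95.028] [-179.812   -0.097    6.491] F [-0.735  0.716  0.037] [ 0.007 -0.023  0.067] w 18.48
shift cm (now frame) [-0.046  0.021  0.003] in target frame [-0.046  0.021  0.003] turn [-0.003 -0.002 -0.   ]
```

move_arm([
  [[0,0,0,-0.7,0,0,0],[0,0,0,-1.5,0,0,0],[0,0,0,-2,0,0,0],[0,0,0,-2,0,0,0],[0,0,0,-2,0,0,0],[0,0,0,-2,0,0,0],[0,0,0,-2,0,0,0],[0,0,0,-1,0,0,0],[0,0,0,0,0,0,0]],
])

```text
time_s: 6.28
ee_pos: [558.0, 269.5, 237.5]
ee_rot: [-179.8, -0.3, 6.5]
force: [0.4, 0.3, -1.9]
gripper_width: 18.5
```

```bash
python3 - <<'E'
from h import *
go(557.5,269.8,210,6.5)
a=grab('scene');b=grab('side')
s=monitor.state();p=s['ee_pos'];uv=[proj(f,p) for f in(a,b)];print(uv)
o=[]
for f,(u,v) in zip((a,b),uv):
    u,v=int(u)-50,int(v)-40; print(u,v); o.append(cv2.resize(f['color'][v:v+100,u:u+100,::-1],(400,400),interpolation=cv2.INTER_CUBIC))
cv2.imwrite('pics/d1.png',np.hstack(o))
E
```

```text
t 6.28 pos [557.968 269.484 237.519] [-179.75    -0.337    6.482] F [ 0.436  0.259 -1.853] [-0.021 -0.001 -0.022] w 18.52
shift cm (now frame) [-0.059 -0.025  2.752] in target frame [-0.043 -0.037  2.752] turn [-0.004 -0.006 -0.   ]
[(np.float64(483.0054555957949), np.float64(181.81718950568117)), (np.float64(241.06299941843642), np.float64(285.44363041892836))]
433 141
191 245
```

View pics/d1.png

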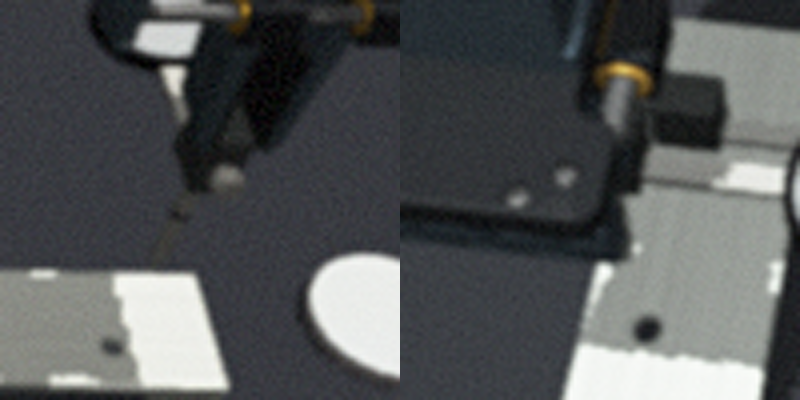

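The loupe is held. The ring shows at crop (180,213), which is scene pixel (478,194), and the tip is near crop (155,262). I'll check tilt and offset from these and from the lens depth.

```bash
cat >> h.py <<'E'
def W(f):
    vv,uu=np.mgrid[0:400,0:640];K=f['camera_matrix'];R,_=cv2.Rodrigues(f['rvec']);Z=f['z_map']
    return (np.stack([(uu-K[0,2])/K[0,0]*Z,(vv-K[1,2])/K[1,1]*Z,Z],-1)-np.ravel(f['tvec']))@R
def lens(f,rod,yaw,zu):
    w=W(f);e=np.array([np.cos(np.radians(yaw)),np.sin(np.radians(yaw))]);n=np.array([-e[1],e[0]])
    d=w[...,:2]-np.array(rod);x=d@e;y=d@n
    m=(f['z_map']>0)&(np.hypot(x+95,y)<33)&(abs(w[...,2]-zu-8)<18)
    P=np.c_[x[m],y[m],w[...,2][m]-zu]
    if len(P)<30: return print('few',len(P))
    A=np.c_[P[:,0]+95,P[:,1],np.ones(len(P))];k=np.ones(len(P),bool)
    for _ in range(4):
        c=np.linalg.lstsq(A[k],P[k,2],rcond=None)[0];r=P[:,2]-A@c;k=abs(r)<4
    print('lens n',k.sum(),'mean xy',P[k,:2].mean(0),'h above underside',c[2],'slopes deg x,y',np.degrees(c[:2]),'rms',r[k].std())
E
python3 - <<'E'
from h import *
a=load('scene');b=load('side')
rod=(557.0,269.5);zu=232.5
print('ring',proj(a,(*rod,zu-30)),'tip',proj(a,(*rod,zu-75)),'lens',proj(a,(rod[0]-94.4,rod[1]-10.7,zu+8)),proj(b,(rod[0]-94.4,rod[1]-10.7,zu+8)))
for f in(a,b):lens(f,rod,6.5,zu)
E
```

```text
ring (np.float64(477.21825310408633), np.float64(193.364134697239)) tip (np.float64(469.9389764477212), np.float64(207.75822476867395)) lens (np.float64(471.7352706328394), np.float64(144.56175877620248)) (np.float64(311.02866168042476), np.float64(292.04797799737753))
lens n 219 mean xy [-84.52593772  -1.01781239] h above underside 7.72610125902057 slopes deg x,y [0.20697373 1.31078694] rms 1.4067610083440698
lens n 1797 mean xy [-95.0782556    1.18983881] h above underside 8.121224969582864 slopes deg x,y [ 0.55770412 -0.01334352] rms 1.2297383100474775
```

The magnifier is level to about 0.5°, and the underside is at TCP −5 mm. Next I travel towards the eye.

move_arm([
  [[0,0,0,0,0,0,-0.07],[0,0,0,0,0,0,-0.07],[0,0,0,0,0,0,-0.07],[0,-0.4,2,0,0,0,0],[0,-0.7,3.8,0,0,0,0],[0,-0.9,5,0,0,0,0],[0,-0.9,5,0,0,0,0],[0,-0.9,5,0,0,0,0],[0,-0.9,5,0,0,0,0],[0,-0.9,5,0,0,0,0],[0,-0.9,5,0,0,0,0],[0,-0.5,2.5,0,0,0,0]],
])

```text
time_s: 7.88
ee_pos: [608.3, -137.4, 225.9]
ee_rot: [-180.0, 0.9, 18.3]
force: [-0.8, -0.2, -1.6]
gripper_width: 18.5
```

```bash
python3 -c "
from h import *
go(617.5,-184.4,205,18.5)"
```

```text
t 7.88 pos [ 608.336 -137.446  225.936] [-179.996    0.938   18.333] F [-0.75  -0.242 -1.596] [ 0.017 -0.139  0.003] w 18.46
shift cm (now frame) [-0.573  4.745  2.103] in target frame [-0.621  4.744  2.094] turn [-0.     0.016 -0.003]
```

move_arm([
  [[0,-0.3,2.3,0,0,0.008,0],[0,-0.3,2.0,0,0,0.008,0],[0,0,0.5,0.5,0,0,0],[0,0,0,0.5,0,0,0],[0,0,0,0,0,0,0]],
])

```text
time_s: 8.5
ee_pos: [614.6, -190.4, 212.7]
ee_rot: [-179.8, 0.3, 17.9]
force: [-0.2, 0.5, -2.1]
gripper_width: 18.9
```

```bash
python3 -c "
from h import *
go(617.5,-184.4,200,18.5)"
```

```text
t 8.5 pos [ 614.622 -190.391  212.651] [-179.8      0.281   17.899] F [-0.169  0.469 -2.146] [-0.033 -0.059 -0.002] w 18.91
shift cm (now frame) [ 0.464 -0.477  1.264] in target frame [ 0.463 -0.477  1.265] turn [-0.004  0.005 -0.011]
```

move_arm([
  [[0,0.45,-0.5,0.5,0,0.004,-0.01],[0,0,0,0.4,0,0,0],[0,0,0,0,0,0,0]],
])

```text
time_s: 8.88
ee_pos: [617.7, -181.5, 203.2]
ee_rot: [-179.8, 0.0, 18.7]
force: [-0.3, -0.2, -1.5]
gripper_width: 18.8
```

```bash
python3 - <<'E'
from h import *
go(617.5,-184.4,200,18.5)
a=grab('scene');b=grab('side');w=grab('wrist')
p=monitor.state()['ee_pos'];yaw=18.2
rod=p[:2]-0.7*np.array([.95,.31]);zu=p[2]-5
print('scene origin',proj(a,(*rod,zu-75)),proj(a,(616.8,-184.6,94)),'side',proj(b,(*rod,zu-75)),proj(b,(616.8,-184.6,94)))
for f in(a,b):lens(f,rod,yaw,zu)
o=[]
for f,q in((a,(*rod,120)),(b,(*rod,120))):
    u,v=map(int,proj(f,q));u-=40;v-=40;print(u,v);o.append(cv2.resize(f['color'][v:v+80,u:u+80,::-1],(400,400),interpolation=cv2.INTER_CUBIC))
cv2.imwrite('pics/e1.png',np.hstack(o))
E
```

```text
t 8.88 pos [ 617.657 -181.538  203.165] [-179.766    0.028   18.669] F [-0.251 -0.15  -1.533] [ 0.037 -0.029 -0.038] w 18.84
shift cm (now frame) [-0.106  0.267  0.316] in target frame [-0.106  0.266  0.317] turn [-0.004  0.001  0.003]
scene origin (np.float64(244.86542371911466), np.float64(218.38419587940461)) (np.float64(245.9374861665151), np.float64(226.35081179250747)) side (np.float64(289.53588283036646), np.float64(122.19224115027131)) (np.float64(290.48860737739545), np.float64(131.4900527904561))
lens n 135 mean xy [-87.783  -8.113] h above underside 7.740967009943285 slopes deg x,y [-0.407 -0.054] rms 1.2174409294283106
lens n 525 mean xy [-94.83   1.51] h above underside 9.023468607931507 slopes deg x,y [0.23 0.16] rms 1.266075083509384
205 179
249 83
```

View pics/e1.png

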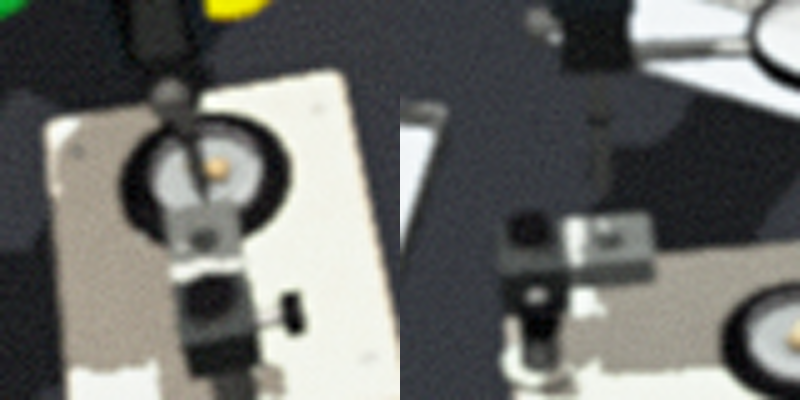

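Scene view: tip at about (246,219), eye at (246,226.6). Side view: tip at about (289.4,121), eye at (290,130.6). I'll compare them within each camera.

```bash
python3 - <<'E'
from h import *
a=load('scene');b=load('side')
for f,t,e in((a,(246,219),(246,226.6)),(b,(289.4,121),(290,130.6))):
    print(atz(f,*t,123.2),atz(f,*e,94))
o=[]
p=(617,-183,124)
for f in(a,b):
    u,v=proj(f,p);u,v=int(u)-14,int(v)-14;print(u,v);o.append(cv2.resize(f['color'][v:v+32,u:u+32,::-1],(400,400),interpolation=cv2.INTER_LANCZOS4))
cv2.imwrite('pics/e2.png',cv2.convertScaleAbs(np.hstack(o),alpha=1.4,beta=20))
E
```

```text
[ 618.14046474 -179.70830626  123.2       ] [ 617.41220409 -184.30927451   94.        ]
[ 618.74194307 -186.48500695  123.2       ] [ 618.64484964 -187.16277559   94.        ]
230 204
275 107
```

View pics/e2.png

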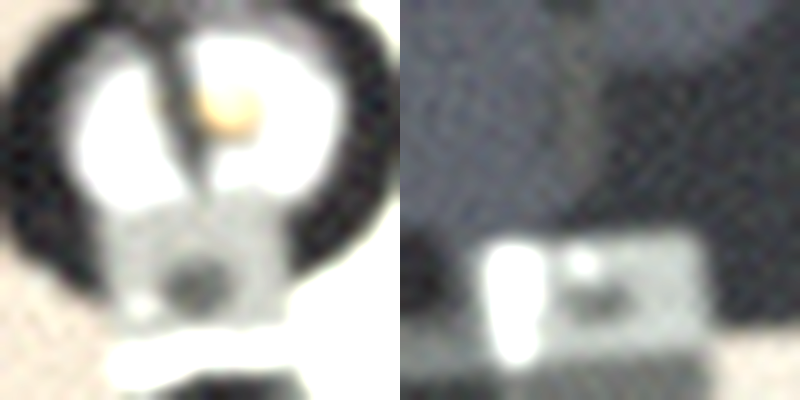

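```bash
python3 - <<'E'
from h import *
from scipy.optimize import least_squares
a=load('scene');b=load('side')
E0=(617,-185,94)
for zt in(122,124.5):
  def r(p):
    o=[]
    for f,d,wt in((a,(-.6,7.2),(1,.6)),(b,(1.0,9.2),(1,.4))):
        e=np.array(proj(f,E0));t=np.array(proj(f,(E0[0]+p[0],E0[1]+p[1],zt)));o+=list((e-t-d)*wt)
    return o
  s=least_squares(r,[0,0]);print('tip-eye',s.x,s.fun)
E
```

```text
tip-eye [0.04723335 5.21575923] [ 0.14944071  0.17628961  0.08996365 -0.54712731]
tip-eye [0.23885708 5.74194184] [ 0.10172886  0.54456655  0.27953448 -0.26098045]
```

move_arm([
  [[0,-0.16,0.42,0.6,0,0,0],[0,0,0,0.9,0,0,0],[0,0,0,0.3,0,0,0],[0,0,0,0,0,0,0]],
])

```text
time_s: 9.52
ee_pos: [617.5, -187.3, 184.2]
ee_rot: [-179.8, 0.0, 18.6]
force: [0.1, 0.5, -1.7]
gripper_width: 18.6
```

```bash
python3 - <<'E'
from h import *
go(617.4,-186,177,18.5)
a=grab('scene');b=grab('side')
o=[]
p=(617,-185,100)
for f in(a,b):
    u,v=proj(f,p);u,v=int(u)-16,int(v)-18;print(u,v);o.append(cv2.resize(f['color'][v:v+32,u:u+32,::-1],(400,400),interpolation=cv2.INTER_LANCZOS4))
cv2.imwrite('pics/e3.png',cv2.convertScaleAbs(np.hstack(o),alpha=1.5,beta=20))
E
```

```text
t 9.53 pos [ 617.473 -187.252  184.197] [-179.794    0.001   18.598] F [ 0.102  0.455 -1.718] [-0.015 -0.004 -0.012] w 18.62
shift cm (now frame) [ 0.033 -0.118  0.72 ] in target frame [ 0.033 -0.121  0.72 ] turn [-0.004  0.     0.002]
229 206
274 111
```

View pics/e3.png

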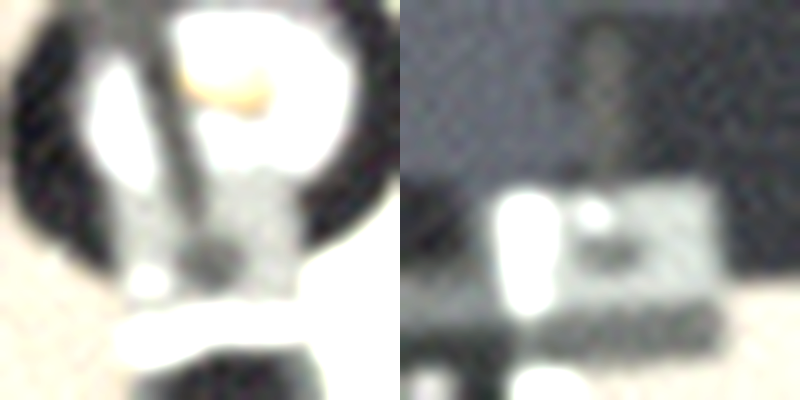

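```bash
python3 - <<'E'
from h import *
a=load('scene');b=load('side')
E0=np.array((617,-185,94))
for n,f in(('scene',a),('side',b)):
    e=np.array(proj(f,E0))
    print(n,'eye-tip px aligned',e-proj(f,E0+[0,0,10.2]),'per mm x',np.array(proj(f,E0+[1,0,0]))-e,'y',np.array(proj(f,E0+[0,1,0]))-e)
E
```

```text
scene eye-tip px aligned [0.71952942 2.78319103] per mm x [-0.1166547   0.38365618] y [0.46009297 0.04962729]
side eye-tip px aligned [0.16052587 3.36690756] per mm x [-0.42619646 -0.07287713] y [-0.11599169  0.29545876]
```

move_arm([
  [[0,0,-0.08,0.4,0,0,0],[0,0,0,0.5,0,0,0],[0,0,0,0.2,0,0,0],[0,0,0,0,0,0,0]],
])

```text
time_s: 10.12
ee_pos: [617.6, -186.3, 173.2]
ee_rot: [-179.8, -0.1, 18.6]
force: [-0.2, 0.3, -1.7]
gripper_width: 18.7
```

```bash
python3 -c "
from h import *
go(617.2,-186.6,129,18.5)"
```

```text
t 10.12 pos [ 617.6   -186.308  173.205] [-179.84    -0.063   18.615] F [-0.191  0.275 -1.744] [-0.033 -0.02   0.006] w 18.66
shift cm (now frame) [-0.052  0.027  4.42 ] in target frame [-0.047  0.015  4.42 ] turn [-0.003 -0.001  0.002]
```

move_arm([
  [[0,-0.04,0.02,0.4,0,0,0],[0,0,0,0.4,0,0,0],[0,0,0,0.3,0,0,0],[0,0,0,0,0,0,0]],
])

```text
time_s: 10.62
ee_pos: [617.3, -186.6, 161.4]
ee_rot: [-179.8, -0.1, 18.6]
force: [-0.2, 0.3, -2.5]
gripper_width: 18.7
```

```bash
python3 -c "
from h import *
go(617.2,-186.6,129,18.5)"
```

```text
t 10.62 pos [ 617.272 -186.64   161.36 ] [-179.84    -0.059   18.615] F [-0.214  0.313 -2.476] [ 0.019 -0.029 -0.037] w 18.66
shift cm (now frame) [-0.009  0.003  3.236] in target frame [-0.006 -0.006  3.236] turn [-0.003 -0.001  0.002]
```

Tip is now at about z=81 inside the eye, with no contact force showing. I'll continue down.

move_arm([
  [[0,0,0,0.5,0,0,0],[0,0,0,0.6,0,0,0],[0,0,0,0.5,0,0,0],[0,0,0,0,0,0,0]],
])

```text
time_s: 11.12
ee_pos: [617.2, -186.5, 144.0]
ee_rot: [-179.8, -0.0, 18.6]
force: [-0.3, 0.5, -0.7]
gripper_width: 18.6
```

```bash
python3 -c "
from h import *
go(617.2,-186.6,129,18.5)"
```

```text
t 11.12 pos [ 617.167 -186.522  144.045] [-179.826   -0.043   18.616] F [-0.329  0.518 -0.725] [ 0.027 -0.034 -0.003] w 18.56
shift cm (now frame) [-0.     0.013  1.505] in target frame [0.001 0.008 1.505] turn [-0.003 -0.001  0.002]
```

move_arm([
  [[0,0,0,0.5,0,0,0],[0,0,0,0.5,0,0,0],[0,0,0,0.3,0,0,0],[0,0,0,0,0,0,0],[0,0,0,0,0,0,0]],
])

```text
time_s: 11.75
ee_pos: [617.3, -186.6, 130.3]
ee_rot: [-179.8, -0.1, 18.6]
force: [0.4, -0.1, -0.9]
gripper_width: 18.6
```

```bash
python3 - <<'E'
from h import *
go(617.2,-186.6,129,18.5)
a=grab('scene');b=grab('side')
p=monitor.state()['ee_pos'];yaw=18.6;rod=p[:2]-0.7*np.array([.95,.31]);zu=p[2]-5
for f in(a,b):lens(f,rod,yaw,zu)
L=(rod[0]-95*np.cos(np.radians(yaw)),rod[1]-95*np.sin(np.radians(yaw)));print('lens',L)
o=[]
for f,h in((a,130),(b,110)):
    u,v=map(int,proj(f,(590,-195,115)));u-=35;v-=35;print(u,v,'ring',proj(f,(*rod,zu-30)));o.append(cv2.resize(f['color'][v:v+70,u:u+70,::-1],(400,400),interpolation=cv2.INTER_LANCZOS4))
cv2.imwrite('pics/f1.png',cv2.convertScaleAbs(np.hstack(o),alpha=1.3,beta=20))
E
```

```text
t 11.75 pos [ 617.342 -186.56   130.283] [-179.842   -0.061   18.614] F [ 0.396 -0.132 -0.862] [ 0.007 -0.034 -0.052] w 18.59
shift cm (now frame) [-0.015 -0.     0.128] in target frame [-0.015 -0.001  0.128] turn [-0.003 -0.001  0.002]
lens n 68 mean xy [-81.256  -6.679] h above underside 9.03559068656563 slopes deg x,y [-2.977  1.744] rms 1.364913200610833
lens n 490 mean xy [-94.925   1.596] h above underside 9.146502314513487 slopes deg x,y [ 0.465 -0.414] rms 1.4830857270217825
lens (np.float64(526.6381012649979), np.float64(-217.07957614731768))
207 174 ring (np.float64(244.85547210808957), np.float64(225.83296681175892))
267 88 ring (np.float64(290.7730468187703), np.float64(130.41749066050244))
```

View pics/f1.png

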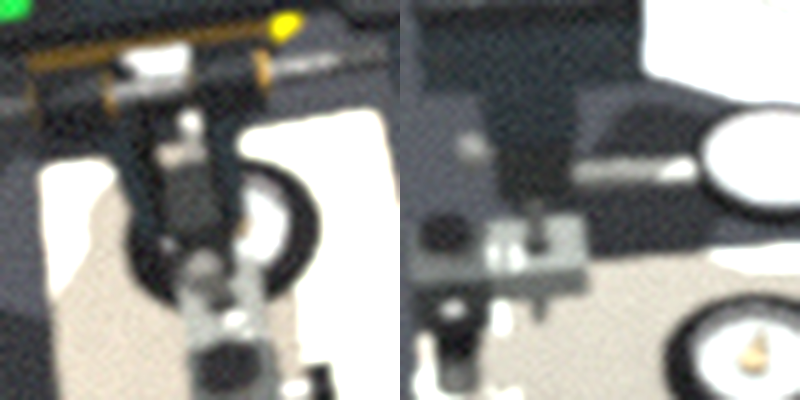

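The rod is through the eye, with the tip visible below the nose at (541,305) in the side crop. The lens is level and above the shell. The ring is about 1 mm high, so I trim it.

move_arm([
  [[0,0,0,0.12,0,0,0],[0,0,0,0,0,0,0],[0,0,0,0,0,0,0]],
])

```text
time_s: 12.22
ee_pos: [617.5, -186.6, 129.3]
ee_rot: [-179.9, -0.1, 18.6]
force: [0.2, -0.4, -1.8]
gripper_width: 18.5
```

```bash
python3 - <<'E'
from h import *
go(617.2,-186.6,129,18.5)
b=grab('side');a=grab('scene')
u,v=map(int,proj(b,(617,-186,100)));u-=20;v-=20;print(u,v,'eye',proj(b,(617.5,-186,94)))
i=cv2.resize(b['color'][v:v+40,u:u+40,::-1],(400,400),interpolation=cv2.INTER_LANCZOS4)
u,v=map(int,proj(a,(617,-186,100)));u-=20;v-=20
j=cv2.resize(a['color'][v:v+40,u:u+40,::-1],(400,400),interpolation=cv2.INTER_LANCZOS4)
cv2.imwrite('pics/f2.png',cv2.convertScaleAbs(np.hstack([i,j]),alpha=1.3,beta=30))
E
```

```text
t 12.22 pos [ 617.483 -186.577  129.329] [-179.861   -0.089   18.616] F [ 0.189 -0.448 -1.843] [-0.022 -0.028 -0.023] w 18.54
shift cm (now frame) [-0.028 -0.007  0.033] in target frame [-0.028 -0.007  0.033] turn [-0.002 -0.002  0.002]
270 109 eye (np.float64(290.3525744438414), np.float64(131.02583552526315))
```

View pics/f2.png

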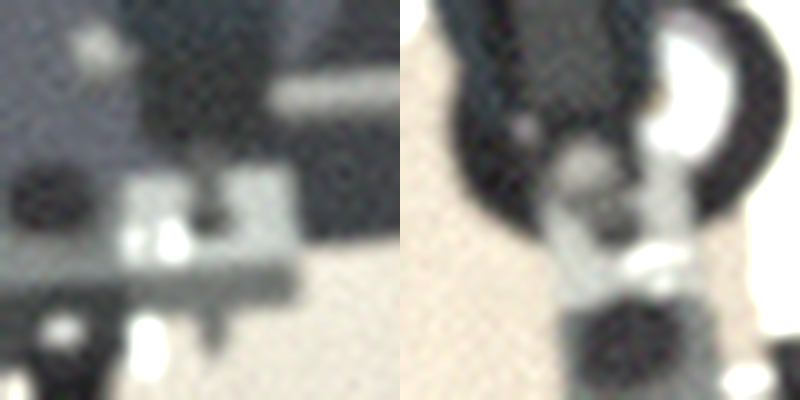

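The rod sits central in the eye, at (207,200) in the side crop, with the dark ring at the mouth and the tip showing below. The measured force is just the weight, so I'm handing in.

```bash
python3 -c "
from h import *
print(job.job_done())"
```

```text
the job is handed in; nothing more can be done
None
```

I took the larger magnifier out of the rack, lowered its rod through the guide eye, turned the lens over the shell and handed in at about 12.3 s, still gripping it. The hand-in gave no verdict.

My last checks:
- **Ring height:** TCP height (129.3 mm) puts the ring about 0.3 mm above the eye's top. The last pictures show the dark ring at the mouth and the tip below the nose, but are too coarse to confirm it to the millimetre.
- **Lens position:** I estimate the lens centre is about 5 mm from the dish centre. That is almost all reach, because the dish stands about 91 mm from the eye and the lens 95 mm.
- **Tilt:** the tool is within 0.2° of vertical. The side camera's depth gives a lens tilt of about 0.6°. The scene camera gave about 3.5°, but from only 68 pixels of a mostly hidden lens, so I set it aside.
- **Contact:** the force read about 1.8 N, just the magnifier's weight, so the rod shows no sign of jamming in the eye.
- **Dish and smaller magnifier:** nothing was steered near either, but I did not measure their positions again at the end.

Two readings disagreed on the way. The camera position of the eye was about 2 mm off in y from where the rod tip appeared, so I used the position of the tip relative to the eye. The gripper read 18.5 mm on the 20 mm head throughout.

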